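# Ease the sagging bolt off its bent keeper and hold the chip-pen gate ajar

## Task

The sprung gate of the stone-chip pen is shut by a barrel bolt that sags, so its toe hangs behind the bent lip of the keeper: lift the bolt by its red knob and, while it is up, pull it along towards the hinge side until it is out of the keeper, without wrenching it against the keeper. Then pull the gate towards the robot and finish holding it about 9 cm open at its free edge, still gripping the bolt or the gate, because it closes by itself when let go. Leave the carved tile, brush, mallet and chisel where they are.

Things in the scene. Friction and masses are not known exactly. Their poses are not given: they have to be found in the camera images.
- pen: Low timber chip pen fixed to the bench, open on top: two 50 x 50 mm posts 160 mm high at its local (0, +180) and (0, -180) mm, side and back walls 130 mm high reaching 263 mm back. Origin on the bench surface under the middle of the closed gate. Local +x points back into the pen (away from the robot), local +y along the closed gate to the hinge post (the robot's left), z up; its yaw varies by up to 0.3 rad.
- gate: Slatted wooden gate 290 mm long, 40 mm deep at its top rail, top at z = 160 mm, underside 12 mm above the bench. Origin on the vertical hinge axis at bench level, pen local (0, +150, 0) mm; when closed the axes are parallel to the pen's and it reaches from there along -y. 0.9 kg. Two steel staples for the bolt stand on the rail, 220 mm above the bench, 255 and 90 mm from the hinge axis.
- gate_swing (a joint): Gate angle in rad, 0 closed, to 1.2; it grows as the free edge swings towards the robot (pen local -x), i.e. clockwise seen from above. The free edge is 300 mm from the hinge axis, so 0.3 rad is 9 cm open. A spring closes it: 0.36 N m when closed, 0.72 N m at 0.3 rad. It cannot open while the bolt's end is between the keeper's cheeks.
- bolt: Steel barrel bolt on top of the gate's top rail: rod 12 mm in diameter, 255 mm long, lying along the gate, loose in two tall staples. Origin on the rod's centre line under the knob: pen local (0, -50, 186) mm when shot and sagging; axes as the gate's. At its -y end, 134 to 122 mm from the origin, the toe, 12 mm wide, hangs 12 mm below the rod. About 0.3 kg.
- knob (a point): Middle height of the bolt's red knob, an upright cylinder 18 mm in diameter and 45 mm tall. This point is 36 mm above the rod's centre line, 222 mm above the bench when the bolt sags; the knob runs from 22 mm below to 23 mm above this point. It can be pinched from above across the gate, along the pen's x, with free room on both sides.
- bolt_draw (a joint): How far the bolt is pulled towards the hinge side (along the gate's +y), in m, 0 fully shot to 0.055 fully drawn; starts between 0 and 0.006. Rubs with about 1.5 N and stays where it is left. Without lifting it stops against the bent lip at about 0.008 to 0.010; the end is right out of the keeper from 0.024 on.
- bolt_lift (a joint): How far the bolt is raised straight up, in m, 0 sagging to 0.020 at the top of its slack. Falls back by its own weight of about 3 N. The toe clears the lip when raised more than about 0.011.
- keeper: Steel keeper on top of the latch post: two upright cheeks 50 mm high, 24 mm apart, in front of and behind the bolt's end, and across the side towards the gate a bent lip 18 mm high. Its origin and axes are those of the pen; it does not move relative to the pen.
- keeper_lip (a point): Middle of the upper edge of the keeper's bent lip, 178 mm above the bench, pen local (0, -162, 178) mm.
- hinge (a point): Point on the gate's vertical hinge axis at the height of the gate's top, 160 mm above the bench.
- gate_edge (a point): Top of the gate's free edge, 300 mm from the hinge axis, 160 mm above the bench, moves with the gate.
- rosette: Carved sand-coloured stone tile 130 x 130 x 28 mm lying in the pen, loose; origin at the centre of its underside. To be left alone.
- dustbrush: Hand brush 150 mm long lying in the pen along its x, loose; origin at the middle of its underside. To be left alone.
- mallet: Round wooden mallet, head 72 mm in diameter and 100 mm long with a 130 mm handle towards -x, lying on the bench outside the latch post; origin on the bench where head and handle meet. To be left alone.
- chisel: Steel stone chisel 165 mm long, 12 mm thick, lying on the bench outside the hinge post; origin at its underside near the middle. To be left alone.

How it is judged:
By the outcome, as a careful person would: the job done as asked, in the order asked, and still so for the second after the job is handed in, while the arm keeps its last pose, push and grip.
It also fails if it takes over 32 s, if anything falls off the work surface, if the arm or the gripper's body presses on something with over 40 N, if the wrist force passes 120 N, or if a joint passes its speed limit or range.

## Robot

A 7-joint arm with a two-finger parallel gripper is mounted at the origin on the work surface. World frame = base frame: x ahead of the robot, y to its left, z up, the work surface at z = 0. Lengths are in m, angles in rad, forces in N, time in s.
With the tool pointing down it reaches from about 0.4 to 0.85 m from the base axis. Payload 10.4 kg.
Tool frame: the origin (TCP) lies midway between the tips of the shut fingers; the grasp point (between the pads) lies 19 mm behind it; z points along the fingers, y is the direction in which the jaws open and shut (so a half turn about z gives the same grasp; the last joint's range is limited). The gripper opens to 85 mm and grips with 20 to 120 N. Pads are 22 mm wide; open, the fingers measure 114 mm over their backs; the gripper's body (76 mm by 85 mm) begins 54 mm behind the grasp point. The pads swing forward as they close: fully open they stand 13 mm farther back than shut.
Start: joints at [1.302, 0.332, -0.065, 1.46, 0.022, 1.35, -0.088], TCP at [0.152, -0.606, 0.231] pointing down, gripper open.
Joint ranges: [-2.6, 2.6], [-0.5, 2.12], [-1.47, 1.34], [0.16, 2.42], [-1.27, 4.41], [0.06, 2.06], [-2.6, 2.6]. Speed limits (rad/s): [2.22, 2.22, 2.79, 2.79, 3.14, 3.14, 3.14].

## Interface

Orientations are given as a unit quaternion [x, y, z, w].
In Python, from workcell import get_obs, camera, calibration, hand_in gives the robot as it stands.
- The arm moves only by the shell command python3 -m handwheel 'ROWS' [FORCE]. ROWS is JSON, a list of rows, each an object with "jaw": the finger opening in mm, from 0 to 85.4; "delta_pos": the shift along the tool's x, y, z scaled (see below), a list of three; "turn": the turn about the tool's z scaled (see below). In form: [{"jaw": jaw, "delta_pos": [tx, ty, tz], "turn": turn}, ...]. A call has 1 to 10 rows; each row is the pose to reach, as a shift and turn from the pose commanded when the call began, along the tool's axes at that moment, turning the shorter way round; what a row does not reach only later rows make up. The controller multiplies each number of a shift by 1 m and each number of a turn by pi rad. A row lasts 1/12 s, in which the tool goes at most 41.7 mm and 7.16 degrees, less where a joint would pass 70% of its speed; a pose out of reach is approached as far as the arm can. A call with a number of a shift or a turn outside -1 to 1 is refused whole. A call with a gripper value outside its range is refused whole. The fingers move at their own pace and stop on an object; FORCE is the grip in N (left out, the last holds). Time passes only in rows, so rows that repeat a pose let the fingers close. It gives the time, the measured TCP pose, the force and the opening at its end, in the units of the state.
- get_obs(): the state, without advancing time (a new reading comes with each control period).
- camera(name): name is "side" or "top"; returns the picture (480x640x3 uint8, red, green, blue); there is no depth.
- calibration(name): a dict with "mtx" (3x3 intrinsics, pixels), "rvec" (rotation vector, rad) and "tvec" (3), from world to camera coordinates, as OpenCV has them. Camera axes: x right, y down, z forward; pixel columns grow to the right and rows downward; lengths in m; the calibration is good to about 2 mm. A picture is of the moment at which its call begins. calibration takes no time and is no camera call.
- hand_in(): hands the job in, once; it reports no verdict.
The state is a dict: "clock": time; "joint_pos": joint angles; "joint_velocities": joint speeds; "tau": joint torques, N m; "position": TCP position; "ee_rot": TCP orientation; "ft_force": force on the tool from outside, world axes, zero at the start; "torque": the same for the moment, N m; "grip_width": opening from 0.0 (shut) to 1.0 (fully open).
Only numpy, scipy, OpenCV 4.12 (cv2) and the standard library are available. Lean on these libraries where they do the work, as an engineer would, in place of code of your own. Each camera call takes 0.05 s, during which the arm holds its last target.

## Working session

There is one attempt and no reset: what is moved stays moved. The work goes in short steps, Python scripts to look and compute and a shell command to move; the robot and the scene stay as the last step left them, time stands still between calls to the robot, and variables do not carry over. Pictures are saved under pics/ and viewed, and the job is handed in when it is done.

```bash
ls; mkdir -p pics; python3 - <<'E'
from workcell import *
import cv2
print(get_obs())
for n in("side","top"):
    cv2.imwrite(f"pics/{n}0.png",camera(n)[:,:,::-1]); print(calibration(n))
E
```

```text
pics
{'clock': 0.0, 'joint_pos': array([ 1.30239792,  0.33291231, -0.06470719,  1.46098299,  0.02160299,
        1.34989671, -0.08848713]), 'joint_velocities': array([-0.00102696, -0.00147314,  0.00032157,  0.00401027,  0.00052665,
       -0.00154706,  0.00135781]), 'tau': array([ 6.77955286e-04, -6.25452018e+01,  4.92730422e-02, -3.91611457e+01,
        1.61933637e-02,  9.72866110e-03, -2.87558112e-05]), 'position': array([ 0.15198252, -0.60583245,  0.2304708 ]), 'ee_rot': array([ 9.92454527e-01,  1.22610955e-01, -1.27273569e-04, -7.40963976e-04]), 'ft_force': array([ 0.47522457, -0.8424859 ,  0.57121611]), 'torque': array([-0.04788586,  0.00812536,  0.03477786]), 'grip_width': 0.996760300021254}
{'mtx': array([[605.95386957,   0.        , 319.32367672],
       [  0.        , 605.95386957, 238.17611682],
       [  0.        ,   0.        ,   1.        ]]), 'rvec': array([ 1.97498094,  0.97631672, -0.53855117]), 'tvec': array([-0.42882566, -0.14275325,  1.76755839])}
{'mtx': array([[455.13558206,   0.        , 326.1457023 ],
       [  0.        , 455.13558206, 234.16600353],
       [  0.        ,   0.        ,   1.        ]]), 'rvec': array([ 2.14237086, -2.09127355,  0.20841323]), 'tvec': array([0.00902757, 0.64648934, 1.06030553])}
```

View pics/side0.png

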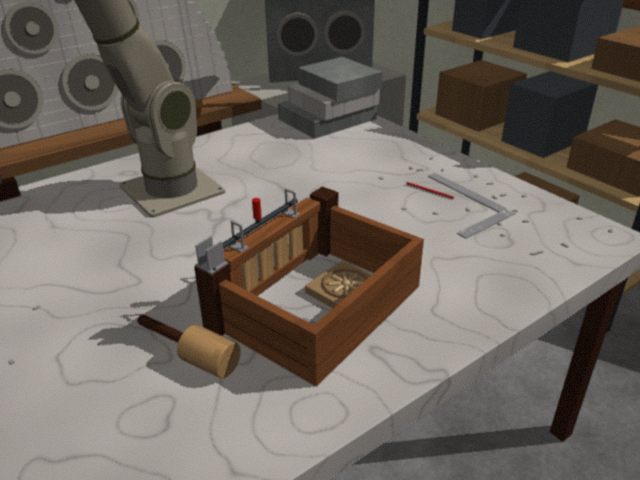

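View pics/top0.png

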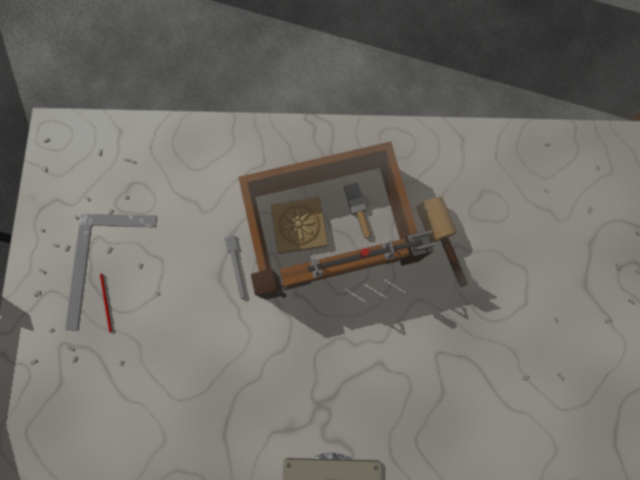

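Side view: pen with the gate at its left/robot face, red knob near (257,209), keeper (210,252). Top view: knob (365,253), hinge post (265,283), latch post (410,250). I'll zoom in for precise pixels.

```bash
python3 - <<'E'
import cv2
a=cv2.imread("pics/side0.png")[170:320,180:380]; b=cv2.imread("pics/top0.png")[200:320,240:440]
cv2.imwrite("pics/s0z.png",cv2.resize(a,None,fx=4,fy=4,interpolation=cv2.INTER_CUBIC))
cv2.imwrite("pics/t0z.png",cv2.resize(b,None,fx=4,fy=4,interpolation=cv2.INTER_CUBIC))
E
```

```text
(no output)
```

View pics/s0z.png

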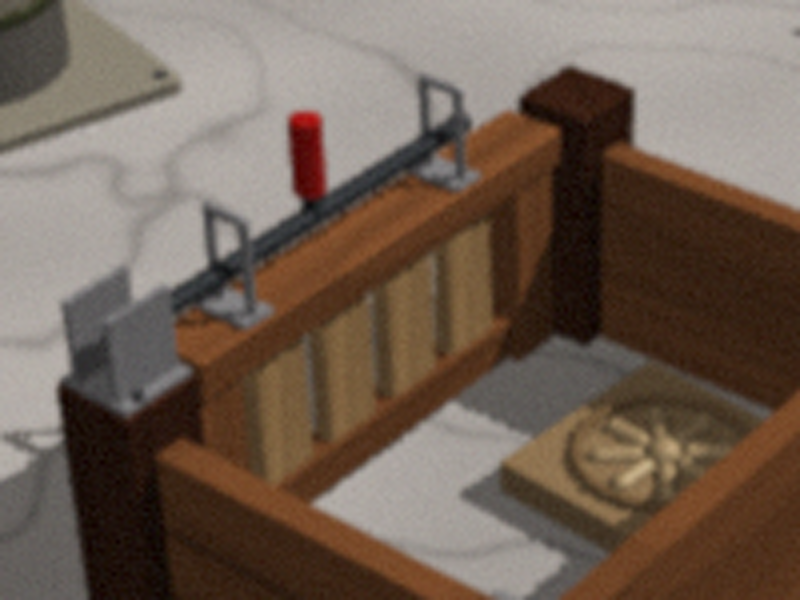

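View pics/t0z.png

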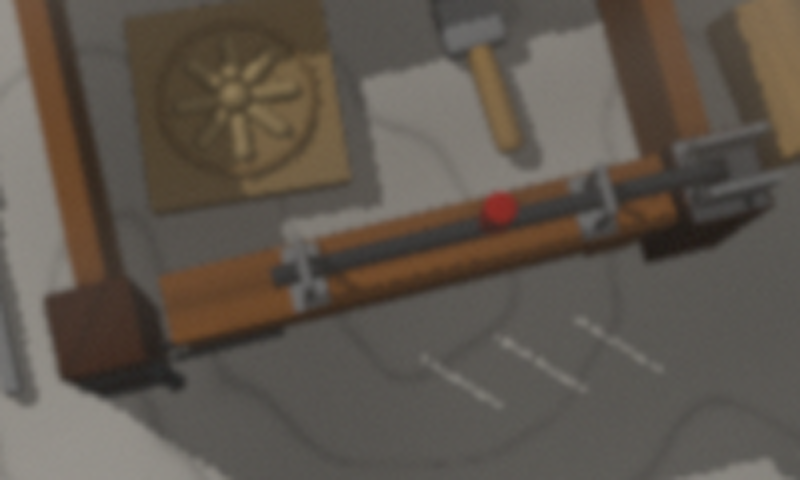

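```bash
cat > fit.py <<'E'
import numpy as np,cv2
from scipy.optimize import least_squares
from workcell import calibration
C={n:calibration(n) for n in("side","top")}
def proj(n,P): return cv2.projectPoints(np.array(P,float),C[n]["rvec"],C[n]["tvec"],C[n]["mtx"],None)[0][:,0]
def w(p,L):
    L=np.array(L,float)/1000;c,s=np.cos(p[2]),np.sin(p[2])
    return np.c_[p[0]+c*L[:,0]-s*L[:,1],p[1]+s*L[:,0]+c*L[:,1],L[:,2]]
E
python3 - <<'E'
from fit import *
S=lambda u,v:(180+u/4-.375,170+v/4-.375)
T=lambda u,v:(240+u/4-.375,200+v/4-.375)
f=[("top",T(47,300),(25,205,160),0),("top",T(138,283),(25,155,160),0),("top",T(65,378),(-25,205,160),0),("top",T(158,363),(-25,155,160),0),
("top",T(499,210),(0,-50,244),1),
("side",S(523,97),(-25,155,160),0),("side",S(572,68),(-25,205,160),0),("side",S(633,92),(25,205,160),0),("side",S(580,122),(25,155,160),0),
("side",S(306,120),(0,-50,245),1),("side",S(312,197),(0,-50,200),1),
("side",S(226,214),(0,-105,220),0),("side",S(440,85),(0,60,220),0),
("top",T(603,195),(0,-105,220),0),("top",T(303,260),(0,60,220),0)]
def res(p):
    r=[]
    for n,uv,L,k in f:
        L=np.array(L,float); L[1]+=k*p[3]*1000
        r+=list(proj(n,w(p,[L]))[0]-uv)
    return np.array(r)
s=least_squares(res,[.6,-.1,.1,.003],loss="soft_l1")
print(s.x); r=res(s.x).reshape(-1,2)
for a,b in zip(f,r): print(a[0],a[2],b.round(1))
p=s.x
print("knob",w(p,[(0,-50+p[3]*1000,222)]),"hinge",w(p,[(0,150,160)]),"lip",w(p,[(0,-162,178)]))
# overlay
for n in C:
    im=cv2.imread(f"pics/{n}0.png")
    for L in [(25,205,160),(25,155,160),(-25,155,160),(-25,205,160),(25,-155,160),(25,-205,160),(-25,-205,160),(-25,-155,160),(0,-162,178),(0,-50+p[3]*1000,245),(0,-105,220),(0,60,220),(-20,150,160),(-20,-150,160)]:
        cv2.circle(im,tuple(np.round(proj(n,w(p,[L]))[0]*8).astype(int).tolist()),8,(0,255,0),-1,shift=3)
    im=im[170:320,180:380] if n=="side" else im[200:320,240:440]
    cv2.imwrite(f"pics/{n}_ov.png",cv2.resize(im,None,fx=4,fy=4))
E
```

```text
[ 0.56522728 -0.0143846   0.27058776  0.00749163]
top (25, 205, 160) [-0.9 -1.4]
top (25, 155, 160) [-1.6 -2.6]
top (-25, 205, 160) [-0.6  1.1]
top (-25, 155, 160) [-1.6 -0.7]
top (0, -50, 244) [ 0. -1.]
side (-25, 155, 160) [-2.5 -0. ]
side (-25, 205, 160) [-1.7 -1.1]
side (25, 205, 160) [ 0. -1.]
side (25, 155, 160) [0.4 0.1]
side (0, -50, 245) [-0.2 -0.6]
side (0, -50, 200) [-0.2 -0.8]
side (0, -105, 220) [-0.8 -0.4]
side (0, 60, 220) [-0.6 -0.8]
top (0, -105, 220) [ 1.7 -2.6]
top (0, 60, 220) [0.8 0.1]
knob [[ 0.57658967 -0.05534625  0.222     ]] hinge [[0.5251326 0.1301575 0.16     ]] lip [[ 0.60852953 -0.17049006  0.178     ]]
```

View pics/side_ov.png

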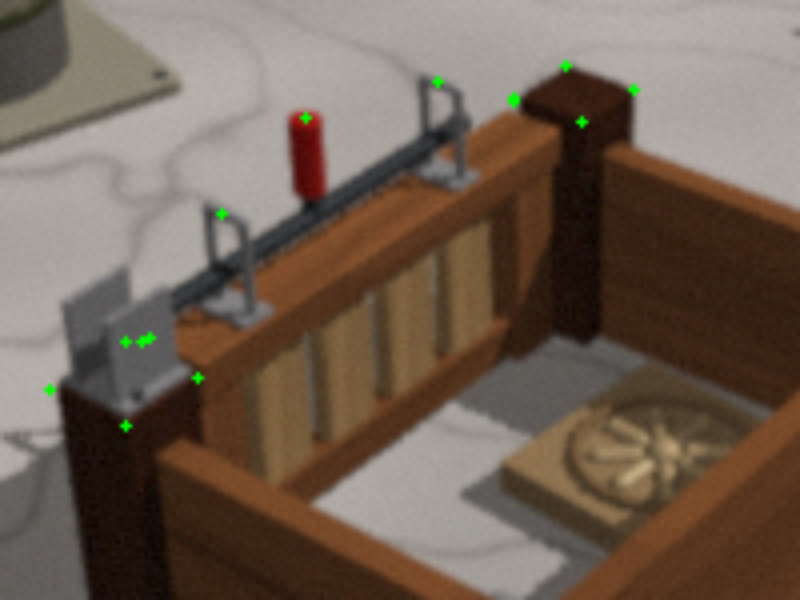

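View pics/top_ov.png

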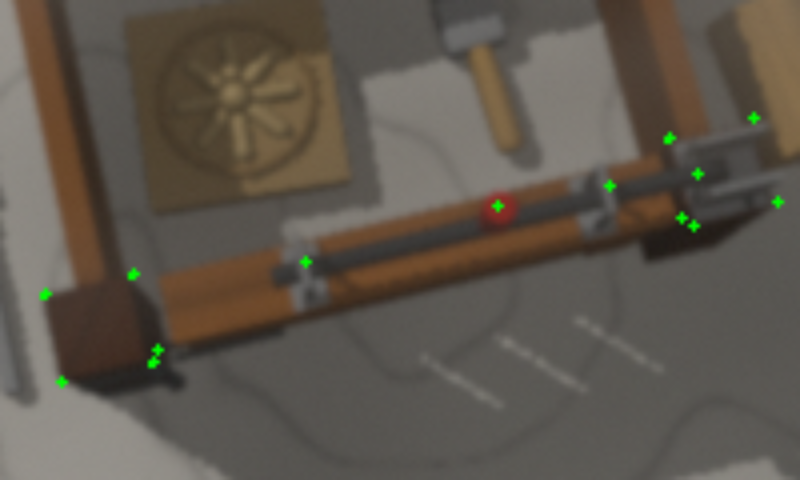

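```bash
python3 - <<'E'
from fit import *
S=lambda u,v:(180+u/4-.375,170+v/4-.375)
T=lambda u,v:(240+u/4-.375,200+v/4-.375)
f=[("top",T(47,300),(1,1,160),2),("top",T(138,283),(1,-1,160),2),("top",T(65,378),(-1,1,160),2),("top",T(155,363),(-1,-1,160),2),
("top",T(499,210),(0,-50,244),1),
("side",S(523,97),(-1,-1,160),2),("side",S(572,68),(-1,1,160),2),("side",S(633,92),(1,1,160),2),("side",S(580,122),(1,-1,160),2),
("side",S(306,120),(0,-50,245),1),("side",S(312,197),(0,-50,200),1),
("side",S(226,214),(0,-105,220),0),("side",S(440,85),(0,60,220),0),("side",S(62,387),(-1,-1,160),3),("side",S(200,372),(1,1,160),3),
("top",T(275,275),(0,71,186),1),("top",T(725,171),(0,-184,186),1)]
def res(p,pr=True):
    r=[]
    for n,uv,L,k in f:
        L=np.array(L,float)
        if k==1:L[1]+=p[3]*1000
        if k>=2: L=np.array([L[0]*p[4]*1000,(180 if k==2 else -180)+L[1]*p[4]*1000,L[2]])
        o=p[5:7] if n=="top" else p[7:9]
        r+=list(proj(n,w(p,[L]))[0]+o-uv)
    if pr:r+=list(p[5:]/1.2)+[(p[4]-.0245)/.001,(p[3]-.003)/.003]
    return np.array(r)
s=least_squares(res,[.6,-.1,.1,.003,.025,0,0,0,0],loss="soft_l1",x_scale=[.1,.1,.1,.01,.01,1,1,1,1])
p=s.x;print(p.round(4)); r=res(p,0).reshape(-1,2)
for a,b in zip(f,r): print(a[0],a[2],b.round(1))
c=np.cos(p[2]);si=np.sin(p[2])
print("knob",w(p,[(0,-50+p[3]*1000,222)]),"hinge",w(p,[(0,150,160)]),"lip",w(p,[(0,-162,178)]))
E
```

```text
[ 0.5639 -0.0129  0.2675  0.0066  0.0236  0.8202  0.4427  0.6134  0.7205]
top (1, 1, 160) [-0.  -0.2]
top (1, -1, 160) [-2. -1.]
top (-1, 1, 160) [-0.1  1.1]
top (-1, -1, 160) [-1.6 -0.4]
top (0, -50, 244) [ 0.5 -0. ]
side (-1, -1, 160) [-0.7  0.2]
side (-1, 1, 160) [-0.6 -0.3]
side (1, 1, 160) [ 0.1 -0.5]
side (1, -1, 160) [ 1.2 -0. ]
side (0, -50, 245) [ 0.4 -0.2]
side (0, -50, 200) [ 0.3 -0.4]
side (0, -105, 220) [-0.  -0.2]
side (0, 60, 220) [ 0.3 -0.5]
side (-1, -1, 160) [-0.8  0.5]
side (1, 1, 160) [-0.7  1.4]
top (0, 71, 186) [0.2 1.3]
top (0, -184, 186) [ 0.9 -0.6]
knob [[ 0.57537788 -0.05470023  0.222     ]] hinge [[0.52426536 0.13180292 0.16      ]] lip [[ 0.60673039 -0.16910158  0.178     ]]
```

```bash
cat > go.py <<'E'
import numpy as np,sys
from scipy.spatial.transform import Rotation as R
from workcell import get_obs
def to(P,yaw):
    """tool y axis wanted at world angle yaw; returns shift and turn/pi"""
    o=get_obs();M=R.from_quat(o["ee_rot"]).as_matrix()
    d=M.T@(np.array(P)-o["position"])
    a=np.arctan2(M[1,1],M[0,1]);t=-(yaw-a);t=(t+np.pi)%(2*np.pi)-np.pi
    print("t",round(o["clock"],2),"pos",o["position"].round(4),"yaw",a.round(4),"F",o["ft_force"].round(1),"grip",round(85.4*o["grip_width"],1),"tilt",M[:,2].round(3),"q",o["joint_pos"].round(2))
    print("shift",d.round(4),"turn/pi",round(t/np.pi,4))
if __name__=="__main__": to([float(v) for v in sys.argv[1:4]],float(sys.argv[4]))
E
python3 go.py 0.575 -0.055 0.30 0.267
```

```text
t 0.1 pos [ 0.152  -0.6059  0.2306] yaw -1.325 F [-0.2 -0.7  0.2] grip 85.6 tilt [-0.     0.001 -1.   ] q [ 1.3   0.33 -0.06  1.46  0.02  1.35 -0.09]
shift [ 0.5443 -0.4315 -0.0689] turn/pi -0.5067
```

```bash
python3 -m handwheel '[{"jaw":85,"delta_pos":[0.03,-0.024,-0.02],"turn":-0.035},{"jaw":85,"delta_pos":[0.05,-0.04,-0.04],"turn":-0.07},{"jaw":70,"delta_pos":[0.544,-0.431,-0.07],"turn":-0.507},{"jaw":60,"delta_pos":[0.544,-0.431,-0.07],"turn":-0.507},{"jaw":50,"delta_pos":[0.544,-0.431,-0.07],"turn":-0.507},{"jaw":50,"delta_pos":[0.544,-0.431,-0.07],"turn":-0.507},{"jaw":50,"delta_pos":[0.544,-0.431,-0.07],"turn":-0.507},{"jaw":50,"delta_pos":[0.544,-0.431,-0.07],"turn":-0.507},{"jaw":50,"delta_pos":[0.544,-0.431,-0.07],"turn":-0.507},{"jaw":50,"delta_pos":[0.544,-0.431,-0.07],"turn":-0.507}]' 60; python3 go.py 0.575 -0.055 0.30 0.267
```

```text
clock: 0.93
position: [0.3945, -0.2894, 0.2872]
ee_rot: [0.741, 0.671, -0.0, 0.0]
ft_force: [1.0, -0.8, 1.0]
grip_width: 0.587
t 0.93 pos [ 0.3945 -0.2894  0.2872] yaw -0.0991 F [ 1.  -0.8  1. ] grip 50.2 tilt [-0. -0. -1.] q [ 0.98  0.03 -0.45  1.7   0.01  1.42  0.43]
shift [ 0.2511  0.1564 -0.0129] turn/pi -0.1165
```

```bash
python3 -m handwheel '[{"jaw":50,"delta_pos":[0.251,0.156,-0.013],"turn":-0.1165},{"jaw":50,"delta_pos":[0.251,0.156,-0.013],"turn":-0.1165},{"jaw":50,"delta_pos":[0.251,0.156,-0.013],"turn":-0.1165},{"jaw":50,"delta_pos":[0.251,0.156,-0.013],"turn":-0.1165},{"jaw":50,"delta_pos":[0.251,0.156,-0.013],"turn":-0.1165},{"jaw":50,"delta_pos":[0.251,0.156,-0.013],"turn":-0.1165},{"jaw":50,"delta_pos":[0.251,0.156,-0.013],"turn":-0.1165},{"jaw":50,"delta_pos":[0.251,0.156,-0.013],"turn":-0.1165},{"jaw":50,"delta_pos":[0.251,0.156,-0.013],"turn":-0.1165}]'; python3 go.py 0.575 -0.055 0.30 0.267
python3 - <<'E'
from workcell import *
import cv2,numpy as np
from fit import proj
o=get_obs();P=[o["position"]]
for n,(x,y,w,h) in {"side":(180,90,200,230),"top":(240,150,200,170)}.items():
    im=camera(n)[:,:,::-1].copy(); print(n,proj(n,P))
    cv2.imwrite(f"pics/{n}1.png",im)
    cv2.imwrite(f"pics/{n}1z.png",cv2.resize(im[y:y+h,x:x+w],None,fx=2.5,fy=2.5,interpolation=cv2.INTER_CUBIC))
E
```

```text
clock: 1.68
position: [0.5761, -0.0545, 0.2994]
ee_rot: [0.607, 0.795, 0.001, -0.001]
ft_force: [-0.7, -1.2, -1.0]
grip_width: 0.582
t 1.68 pos [ 0.5761 -0.0545  0.2994] yaw 0.2665 F [-0.7 -1.2 -1. ] grip 49.7 tilt [-0.001  0.002 -1.   ] q [ 0.58  0.27 -0.69  1.45  0.17  1.48  0.16]
shift [-0.0002 -0.0012 -0.0006] turn/pi -0.0002
side [[254.31891972 174.63579058]]
top [[366.32649174 246.73198307]]
```

View pics/side1z.png

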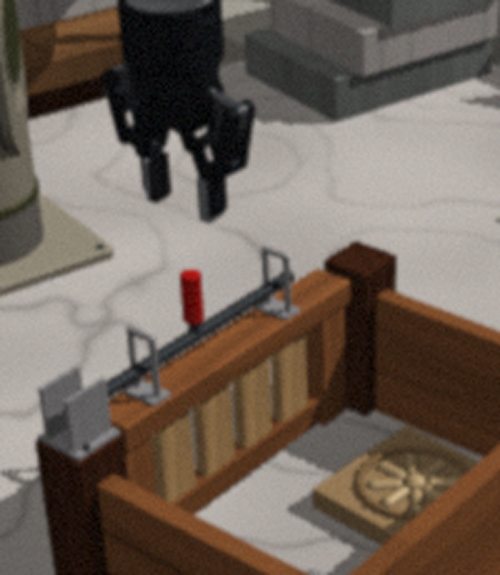

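View pics/top1z.png

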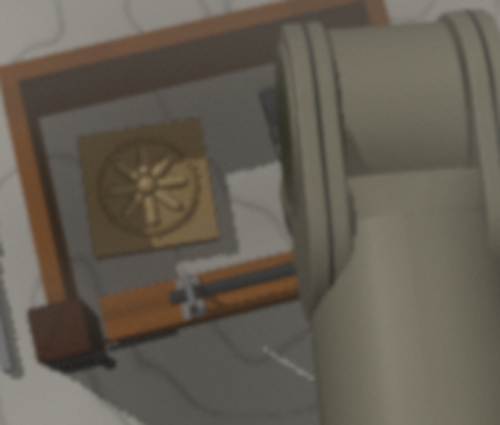

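The open fingers straddle the knob's line (midpoint of the tips at about zoom (185,205), knob top at (191,272)). Next I'll descend.

```bash
python3 -m handwheel '[{"jaw":50,"delta_pos":[0,-0.001,0.03],"turn":0},{"jaw":50,"delta_pos":[0,-0.001,0.05],"turn":0},{"jaw":50,"delta_pos":[0,-0.001,0.07],"turn":0},{"jaw":50,"delta_pos":[0,-0.001,0.085],"turn":0},{"jaw":50,"delta_pos":[0,-0.001,0.093],"turn":0},{"jaw":50,"delta_pos":[0,-0.001,0.093],"turn":0},{"jaw":50,"delta_pos":[0,-0.001,0.093],"turn":0}]'; python3 go.py 0.575 -0.055 0.206 0.267
python3 - <<'E'
from workcell import *
import cv2
im=camera("side")[:,:,::-1]
cv2.imwrite("pics/side2z.png",cv2.resize(im[130:290,180:340],None,fx=3.5,fy=3.5,interpolation=cv2.INTER_CUBIC))
E
```

```text
clock: 2.37
position: [0.5741, -0.0594, 0.2077]
ee_rot: [0.61, 0.793, -0.0, 0.0]
ft_force: [0.4, 0.1, 1.6]
grip_width: 0.58
t 2.37 pos [ 0.5741 -0.0594  0.2077] yaw 0.2594 F [0.4 0.1 1.6] grip 49.5 tilt [ 0.    -0.001 -1.   ] q [ 0.59  0.31 -0.68  1.6   0.2   1.3   0.13]
shift [0.004  0.0019 0.0017] turn/pi -0.0024
```

View pics/side2z.png

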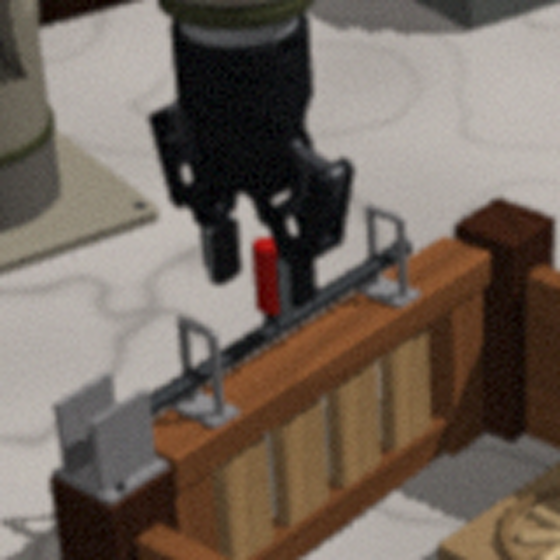

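```bash
python3 -m handwheel '[{"jaw":50,"delta_pos":[0.004,0.002,0.002],"turn":-0.0024},{"jaw":50,"delta_pos":[0.004,0.002,0.002],"turn":-0.0024},{"jaw":50,"delta_pos":[0.004,0.002,0.002],"turn":-0.0024}]'; python3 go.py 0.575 -0.055 0.206 0.267
```

```text
clock: 2.67
position: [0.5755, -0.0534, 0.2057]
ee_rot: [0.606, 0.796, 0.0, 0.0]
ft_force: [-0.0, -0.5, 0.2]
grip_width: 0.586
t 2.67 pos [ 0.5755 -0.0534  0.2057] yaw 0.2693 F [-0.  -0.5  0.2] grip 50.0 tilt [ 0.001 -0.    -1.   ] q [ 0.58  0.32 -0.69  1.6   0.21  1.3   0.13]
shift [-0.0014 -0.0009 -0.0003] turn/pi 0.0007
```

```bash
python3 -m handwheel '[{"jaw":30,"delta_pos":[0,0,0],"turn":0},{"jaw":22,"delta_pos":[0,0,0],"turn":0},{"jaw":10,"delta_pos":[0,0,0],"turn":0},{"jaw":10,"delta_pos":[0,0,0],"turn":0},{"jaw":10,"delta_pos":[0,0,0],"turn":0},{"jaw":10,"delta_pos":[0,0,0],"turn":0}]' 50; python3 go.py 0.575 -0.055 0.206 0.267
python3 - <<'E'
from workcell import *
import cv2
im=camera("side")[:,:,::-1]
cv2.imwrite("pics/side3z.png",cv2.resize(im[130:290,180:340],None,fx=3.5,fy=3.5,interpolation=cv2.INTER_CUBIC))
E
```

```text
clock: 3.17
position: [0.5756, -0.054, 0.2055]
ee_rot: [0.606, 0.795, 0.0, 0.0]
ft_force: [1.7, 0.2, 2.5]
grip_width: 0.196
t 3.17 pos [ 0.5756 -0.054   0.2055] yaw 0.2684 F [1.7 0.2 2.5] grip 16.7 tilt [ 0.001 -0.    -1.   ] q [ 0.58  0.32 -0.69  1.6   0.21  1.3   0.13]
shift [-0.0008 -0.0008 -0.0005] turn/pi 0.0004
```

View pics/side3z.png

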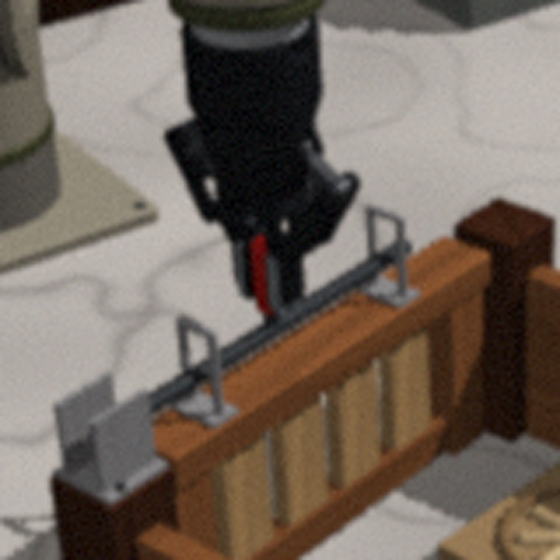

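The knob is pinched between the pads (zoom (262,275)) and side forces are small. Next: lift straight up by 16 mm.

```bash
python3 -m handwheel '[{"jaw":10,"delta_pos":[0,0,-0.004],"turn":0},{"jaw":10,"delta_pos":[0,0,-0.008],"turn":0},{"jaw":10,"delta_pos":[0,0,-0.012],"turn":0},{"jaw":10,"delta_pos":[0,0,-0.016],"turn":0},{"jaw":10,"delta_pos":[0,0,-0.016],"turn":0},{"jaw":10,"delta_pos":[0,0,-0.016],"turn":0}]'; python3 go.py 0.5755 -0.054 0.2215 0.268
python3 - <<'E'
from workcell import *
import cv2
im=camera("side")[:,:,::-1]
cv2.imwrite("pics/side4z.png",cv2.resize(im[130:290,180:340],None,fx=3.5,fy=3.5,interpolation=cv2.INTER_CUBIC))
E
```

```text
clock: 3.72
position: [0.5753, -0.054, 0.2214]
ee_rot: [0.606, 0.795, 0.0, 0.0]
ft_force: [2.3, -0.6, -3.5]
grip_width: 0.197
t 3.72 pos [ 0.5753 -0.054   0.2214] yaw 0.2684 F [ 2.3 -0.6 -3.5] grip 16.8 tilt [ 0. -0. -1.] q [ 0.58  0.31 -0.69  1.58  0.2   1.33  0.14]
shift [-0.0001  0.0002 -0.0001] turn/pi 0.0001
```

View pics/side4z.png

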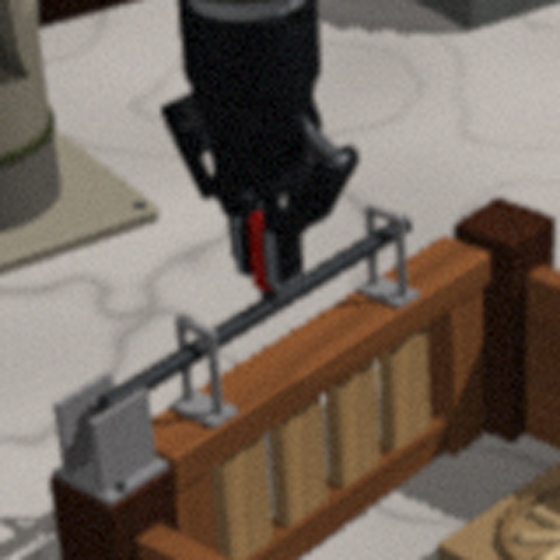

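Bolt is up, with −3.5 N vertical matching its weight, and the rod rides high in the staples. Next: draw along tool +x (pen +y).

```bash
python3 -m handwheel '[{"jaw":10,"delta_pos":[0.005,0,0],"turn":0},{"jaw":10,"delta_pos":[0.010,0,0],"turn":0},{"jaw":10,"delta_pos":[0.015,0,0],"turn":0},{"jaw":10,"delta_pos":[0.018,0,0],"turn":0},{"jaw":10,"delta_pos":[0.018,0,0],"turn":0}]'; python3 go.py 0.5755 -0.054 0.2215 0.268
```

```text
clock: 4.18
position: [0.5702, -0.0349, 0.2212]
ee_rot: [0.605, 0.796, 0.0, -0.0]
ft_force: [2.1, 2.3, -3.5]
grip_width: 0.197
t 4.18 pos [ 0.5702 -0.0349  0.2212] yaw 0.2702 F [ 2.1  2.3 -3.5] grip 16.8 tilt [-0.     0.001 -1.   ] q [ 0.56  0.29 -0.7   1.59  0.19  1.33  0.11]
shift [-0.0198  0.0001 -0.0003] turn/pi 0.0007
```

```bash
python3 -m handwheel '[{"jaw":10,"delta_pos":[0.005,0,0],"turn":0},{"jaw":10,"delta_pos":[0.010,0,0],"turn":0},{"jaw":10,"delta_pos":[0.015,0,0],"turn":0},{"jaw":10,"delta_pos":[0.020,0,0],"turn":0},{"jaw":10,"delta_pos":[0.020,0,0],"turn":0},{"jaw":10,"delta_pos":[0.020,0,0],"turn":0}]'; python3 go.py 0.5755 -0.054 0.2215 0.268
python3 - <<'E'
from workcell import *
import cv2
im=camera("side")[:,:,::-1]
cv2.imwrite("pics/side5z.png",cv2.resize(im[130:290,180:340],None,fx=3.5,fy=3.5,interpolation=cv2.INTER_CUBIC))
E
```

```text
clock: 4.68
position: [0.565, -0.0162, 0.2213]
ee_rot: [0.606, 0.796, 0.0, -0.0]
ft_force: [2.8, 3.2, -3.2]
grip_width: 0.199
t 4.68 pos [ 0.565  -0.0162  0.2213] yaw 0.2697 F [ 2.8  3.2 -3.2] grip 17.0 tilt [ 0.     0.001 -1.   ] q [ 0.55  0.28 -0.71  1.61  0.19  1.32  0.08]
shift [-0.0392  0.     -0.0002] turn/pi 0.0005
```

View pics/side5z.png

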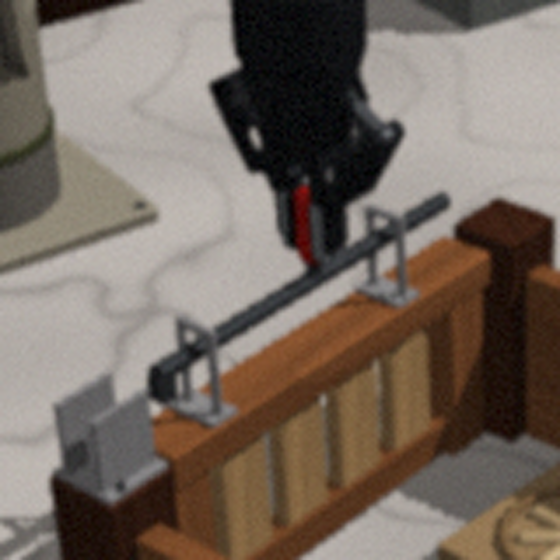

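Bolt toe (zoom (160,380)) is clear of the keeper (cheeks end at about x=155). The TCP lies on the gate line at r≈0.153 m from the hinge, as expected. Next: swing the gate in an arc, turning the tool with it.

```bash
python3 -m handwheel '[{"jaw":10,"delta_pos":[0.0002,-0.0038,0],"turn":0.008},{"jaw":10,"delta_pos":[0.0002,-0.0076,0],"turn":0.016},{"jaw":10,"delta_pos":[0.0005,-0.0114,0],"turn":0.024},{"jaw":10,"delta_pos":[0.0008,-0.0152,0],"turn":0.032},{"jaw":10,"delta_pos":[0.0012,-0.019,0],"turn":0.040},{"jaw":10,"delta_pos":[0.0017,-0.0227,0],"turn":0.048},{"jaw":10,"delta_pos":[0.0017,-0.0227,0],"turn":0.048},{"jaw":10,"delta_pos":[0.0017,-0.0227,0],"turn":0.048}]'; python3 go.py 0.5755 -0.054 0.2215 0.268
python3 - <<'E'
from workcell import *
import cv2
im=camera("side")[:,:,::-1]
cv2.imwrite("pics/side6z.png",cv2.resize(im[130:290,180:340],None,fx=3.5,fy=3.5,interpolation=cv2.INTER_CUBIC))
E
```

```text
clock: 5.4
position: [0.5427, -0.0219, 0.2213]
ee_rot: [0.664, 0.747, -0.0, 0.0]
ft_force: [4.2, 2.2, -3.9]
grip_width: 0.198
t 5.4 pos [ 0.5427 -0.0219  0.2213] yaw 0.1174 F [ 4.2  2.2 -3.9] grip 16.9 tilt [ 0.    -0.001 -1.   ] q [ 0.57  0.22 -0.69  1.66  0.15  1.31 -0.04]
shift [-0.0357  0.0289 -0.0002] turn/pi -0.0479
```

View pics/side6z.png

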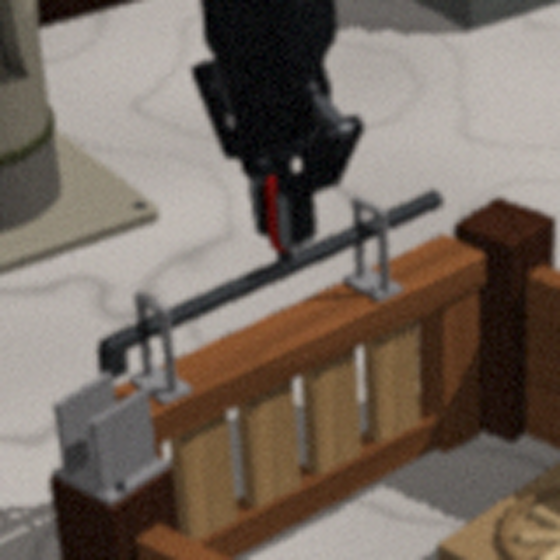

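Gate follows, at about half opening. I'll continue with the same arc.

```bash
python3 -m handwheel '[{"jaw":10,"delta_pos":[0.0002,-0.0038,0],"turn":0.008},{"jaw":10,"delta_pos":[0.0002,-0.0076,0],"turn":0.016},{"jaw":10,"delta_pos":[0.0005,-0.0114,0],"turn":0.024},{"jaw":10,"delta_pos":[0.0008,-0.0152,0],"turn":0.032},{"jaw":10,"delta_pos":[0.0012,-0.019,0],"turn":0.040},{"jaw":10,"delta_pos":[0.0017,-0.023,0],"turn":0.048},{"jaw":10,"delta_pos":[0.0017,-0.023,0],"turn":0.048},{"jaw":10,"delta_pos":[0.0017,-0.023,0],"turn":0.048}]'; python3 go.py 0.5755 -0.054 0.2215 0.268
python3 - <<'E'
from fit import *
from workcell import *
im=camera("side")[:,:,::-1].copy()
im2=camera("top")[:,:,::-1].copy()
H=np.array([.5243,.1318]);y0=.2675
o=get_obs();v=o["position"][:2]-H
print("tcp-based angle",y0-np.pi/2-np.arctan2(v[1],v[0]),"r",np.hypot(*v))
cv2.imwrite("pics/side7.png",im);cv2.imwrite("pics/top7.png",im2)
z=cv2.resize(im[170:290,180:340],None,fx=5,fy=5,interpolation=cv2.INTER_CUBIC)
# predicted rail corners (front & back top, free end 290mm) for 3 angles
for th,col in((.26,(255,0,0)),(.30,(0,255,0)),(.34,(0,0,255))):
    a=y0-th;ex=np.array([np.cos(a),np.sin(a)]);ey=np.array([-ex[1],ex[0]])
    P=[[*(H+ex*sx-ey*l),.16] for sx,l in((.02,.05),(.02,.29),(-.02,.29))]
    q=proj("side",P)+[.6,.7]; print(th,q.round(1).tolist())
    q=((q-[180,170]+.5)*5).round().astype(int)
    cv2.polylines(z,[q.reshape(-1,1,2)],False,col,1)
cv2.imwrite("pics/side7z.png",z)
E
```

```text
clock: 6.12
position: [0.5196, -0.0228, 0.2213]
ee_rot: [0.719, 0.695, -0.0, 0.0]
ft_force: [4.3, -0.6, -2.1]
grip_width: 0.202
t 6.12 pos [ 0.5196 -0.0228  0.2213] yaw -0.0332 F [ 4.3 -0.6 -2.1] grip 17.3 tilt [ 0. -0. -1.] q [ 0.58  0.16 -0.68  1.72  0.11  1.29 -0.16]
shift [-0.0294  0.0569 -0.0002] turn/pi -0.0959
tcp-based angle 0.2962729233632959 r 0.15460732786361425
0.26 [[303.6, 208.5], [208.6, 245.7], [199.3, 237.3]]
0.3 [[302.8, 208.2], [205.6, 243.3], [197.1, 234.7]]
0.34 [[302.0, 208.0], [202.8, 240.8], [195.1, 232.1]]
```

View pics/side7z.png

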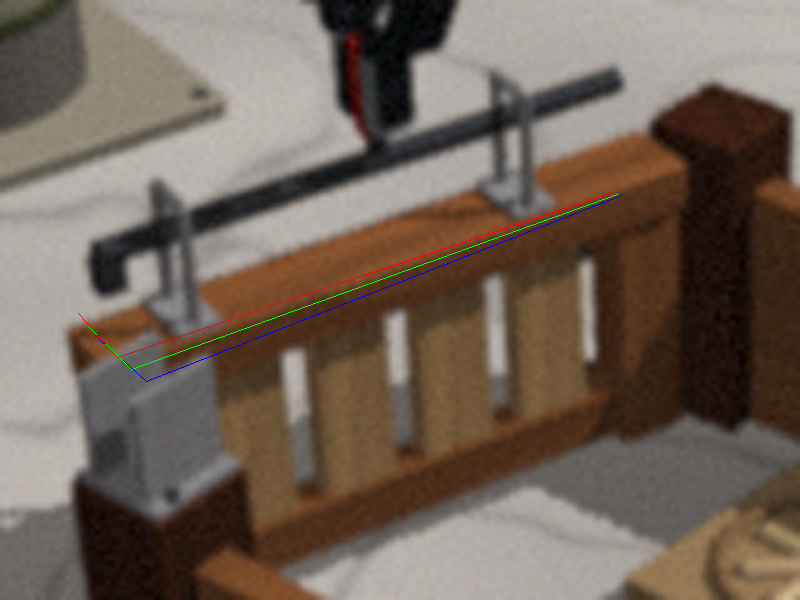

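View pics/top7.png

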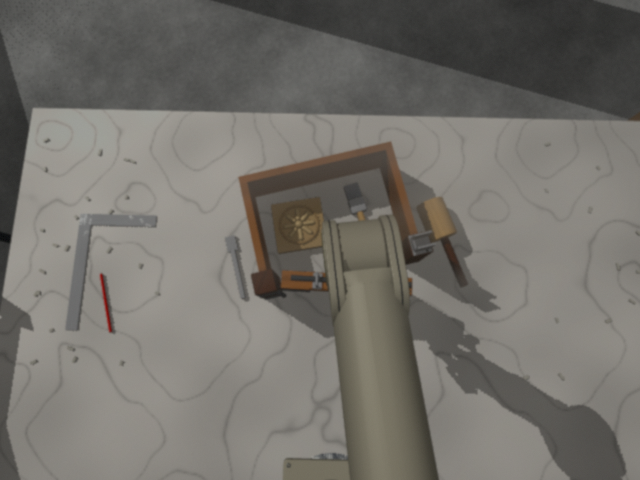

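Gate is at about 0.30 rad: the TCP arc gives 0.296, tool turn 0.303, and the rail-corner match at (70,330) zoom fits ≈0.30. The tile, mallet and chisel are at the same top-view pixels as before, and so is the visible part of the brush. I'll settle briefly and recheck.

```bash
python3 -m handwheel '[{"jaw":10,"delta_pos":[0,0,0],"turn":0},{"jaw":10,"delta_pos":[0,0,0],"turn":0},{"jaw":10,"delta_pos":[0,0,0],"turn":0},{"jaw":10,"delta_pos":[0,0,0],"turn":0},{"jaw":10,"delta_pos":[0,0,0],"turn":0},{"jaw":10,"delta_pos":[0,0,0],"turn":0},{"jaw":10,"delta_pos":[0,0,0],"turn":0},{"jaw":10,"delta_pos":[0,0,0],"turn":0}]'; python3 go.py 0.5196 -0.0228 0.2213 -0.0332
python3 - <<'E'
import cv2,numpy as np
from workcell import camera
a=cv2.imread("pics/side7.png");b=camera("side")[:,:,::-1]
print("rms diff",np.sqrt(((a[170:330,180:380].astype(float)-b[170:330,180:380])**2).mean()))
t0=cv2.imread("pics/top0.png").astype(float);t=camera("top")[:,:,::-1].astype(float)
for n,(x,y,w,h) in dict(chisel=(222,232,28,70),rosette=(268,195,52,60),mallet=(418,194,50,60),brush=(343,180,24,30)).items():
    print(n,np.abs(t0-t)[y:y+h,x:x+w].mean().round(1))
E
```

```text
clock: 6.88
position: [0.5198, -0.0227, 0.2212]
ee_rot: [0.719, 0.695, 0.0, 0.0]
ft_force: [4.5, 0.2, -3.9]
grip_width: 0.192
t 6.88 pos [ 0.5198 -0.0227  0.2212] yaw -0.0332 F [ 4.5  0.2 -3.9] grip 16.4 tilt [ 0. -0. -1.] q [ 0.58  0.17 -0.68  1.72  0.11  1.29 -0.16]
shift [-0.0001 -0.0002 -0.0001] turn/pi -0.0
rms diff 4.0166450552668955
chisel 1.9
rosette 1.4
mallet 1.9
brush 1.2
```

Steady, only image noise differs. I'm handing in.

```bash
python3 -c "from workcell import hand_in; print(hand_in())"
```

```text
the job is handed in; nothing more can be done
None
```

The bolt is drawn and the gate is held open about 9 cm. I handed the job in at about 7 s on the clock, with the arm still gripping the bolt's knob.

I lifted the bolt 16 mm, drew it about 38 mm while it was up, then swung the gate on its arc with the tool turning along with it.

**Gate angle:** it came out at about 0.30 rad. The TCP arc gave 0.296, the tool turn 0.303, and the rail corner in the side picture fitted about 0.30–0.31.
**Bolt:** the toe was clear of the keeper before I opened the gate. My two estimates of the total draw disagreed slightly, about 44 and 46 mm, both well past the 24 mm needed.
**Forces:** the forces I read after each move stayed below about 6 N. With the gate held still, the reading was 4.5 N along the spring pull and 3.9 N of bolt weight.
**Other objects:** the tile, mallet, chisel and the brush's head matched the first picture to within noise. The arm hid the brush's handle from the top camera, so I did not check that part.

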